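Check out the specimen carrier: scan its label, lift it and hold it level

TASK

Check out the specimen carrier: take the scanner from its dock, aim its window at the label on the carrier's end tab and hold it there steadily for a good second, without moving the carrier, then stand the scanner upright in its dock again and let it go. Then take the carrier by its carry bar, lift it about 10 cm clear of the desk and keep it level and still with all three jars standing in it: finish while holding it there, do not put it down. Leave everything else on the desk where it is.

Things in the scene. Friction and masses are not known exactly. Their poses are not given: they have to be found in the camera images.
- scanner_mid (a point): Hand-held label scanner, grey, standing upright in its dock with its window down. 130 mm tall, about 140 g: a head 50 x 42 x 40 mm (x, y, z) at the bottom and above it a straight handle 32 x 26 mm (x, y), from 40 mm to 130 mm above the window. This point is on its long axis, half-way up (65 mm above the window). z points up out of the handle's end; the scanner looks along -z.
- scanner_window (a point): Centre of the scanner's reading window, on the underside of its head. It looks along its own -z (straight down when the scanner is upright). It reads a label that lies 30 to 120 mm in front of it and no more than 15 mm off its line of sight.
- dock: The scanner's dock: fixed black open-topped tray 82 x 74 mm, 24 mm high, walls and floor 5 mm (inside 72 x 64 mm). Origin at the centre of its underside on the desk, x along the 82 mm side. The scanner stands on its floor, 5 mm above the desk, its own axes near the dock's.
- carrier_bar (a point): Centre of the aluminium carry bar of the specimen carrier, 132 mm above the desk when it stands there. The bar is straight along x, 14 mm wide (y), 24 mm high, 230 mm long, with an upright at each end (x = +-111 mm, 8 mm thick, 34 mm wide). z is up. The carrier alone weighs about 300 g, balanced 5 mm or so from the bar's middle towards the label; with its jars 640 g.
- carrier: The specimen carrier, origin at the centre of its underside, x along the bar: a white tray 214 x 74 mm (x, y), 22 mm high, floor and walls 4 mm, divided into three compartments in a row along x (centres at -70, 0 and +70 mm), a jar loose in each; the bar runs above it.
- label (a point): Centre of the label, a white paper rectangle 40 x 50 mm with black bars, lying face up on a flat tab at the +x end of the carrier, 168 mm from the bar's centre along x and 7 mm above the desk. z is up.
- tall_jar_mid (a point): Closed specimen jar, diameter 52 mm, 80 mm tall, full: about 220 g (it varies by a fifth). Point at its centre, half-way up. It stands in one of the carrier's three compartments, which one varies, so the loaded carrier balances up to about 25 mm from the bar's middle, towards this jar.
- low_jar_a_mid (a point): Closed specimen jar, diameter 52 mm, 46 mm tall, about 60 g. Point at its centre. In another compartment of the carrier.
- low_jar_b_mid (a point): Same as the other low jar, in the remaining compartment.
- oil_bottle: Bystander: small amber bottle, diameter 32 mm, 70 mm tall. Origin at the centre of its underside.
- stain_bottle: Bystander: amber bottle, diameter 56 mm, 110 mm tall. Origin at the centre of its underside.
- petri_dish: Bystander: flat clear dish, diameter 94 mm, 16 mm high. Origin at the centre of its underside.
- slide_box: Bystander: flat grey and white box 85 x 175 mm (x, y), 34 mm high. Origin at the centre of its underside.
- spare_jar: Bystander: a low jar (52 mm wide, 46 mm tall) standing alone on the desk. Origin at the centre of its underside.
- mug: Bystander: white mug, 80 mm wide, 92 mm tall, handle at +y. Origin at the centre of its underside.
- tally_counter: Bystander: small steel hand counter 50 x 40 mm, 38 mm high. Origin at the centre of its underside.
- table: The dark wooden desk; its top is at z = 0.
There are look-alikes about, which are no part of the job. Leave any red look-alike of the part that bears low_jar_a_mid alone.

How it is judged:
By the outcome, as a careful person would: the job done as asked, in the order asked, and still so for the second after the job is handed in, while the arm keeps its last pose, push and grip.
It also fails if it takes over 67 s, if anything falls off the work surface, if the arm or the gripper's body presses on something with over 40 N, if the wrist force passes 120 N, or if a joint passes its speed limit or range.

ROBOT

A 6-joint arm with a two-finger parallel gripper is mounted at the origin on the work surface. World frame = base frame: x ahead of the robot, y to its left, z up, the work surface at z = 0. Lengths are in mm, angles in rad, forces in N, time in s.
With the tool pointing down it reaches from about 325 to 925 mm from the base axis. Payload 3.1 kg.
Tool frame: the origin (TCP) lies between the finger pads; the fingertips stand 19 mm ahead of it and the grasp point (between the pads) is the TCP; z points along the fingers, y is the direction in which the jaws open and shut (so a half turn about z gives the same grasp; the last joint's range is limited). The gripper opens to 85 mm and grips with 20 to 120 N. Pads are 22 mm wide; open, the fingers measure 114 mm over their backs; the gripper's body (76 mm by 85 mm) begins 54 mm behind the grasp point. The pads swing forward as they close: fully open they stand 13 mm farther back than shut.
Start: joints at [-1.303, 0.217, 1.613, -0, 1.311, -0.112], TCP at [231.731, -580.466, 250.3] pointing down, gripper open.
Joint ranges: [-2.75, 2.75], [-0.78, 2.1], [0.31, 2.55], [-1.13, 4.27], [0.13, 2.63], [-2.58, 2.58]. Speed limits (rad/s): [2.79, 2.79, 3.14, 3.14, 3.14, 3.14].

INTERFACE

Orientations are given as a unit quaternion [w, x, y, z].
In Python, from bench import ctrl gives the robot as it stands.
- The arm moves only by the tool play_rows, never from a script. Its argument "plan" is text: rows parted by semicolons, each of 6 numbers parted by spaces: the shift along the tool's x, y, z each as a share of 0.8 m, from -1 to 1, then the turn, a rotation vector about the tool's x, y, z each as a share of 180 degrees, from -1 to 1. In form: dx dy dz ax ay az; .... A call has 1 to 20 rows; each row shifts and turns the commanded pose from where the row before left it, along the tool's axes as they then stand; what a row does not reach is not made up. A row lasts 1/10 s, in which the tool goes at most 50 mm and 8.59 degrees, less where a joint would pass 70% of its speed; a pose out of reach is approached as far as the arm can. A call with a number of a shift or a turn outside -1 to 1 is refused whole. A call with a gripper value outside its range is refused whole. "claw" is the closure, from 0 (fully open) to 1 (shut), set as the call begins (left out, the last holds). The fingers move at their own pace and stop on an object; "newtons" is the grip in N (left out, the last holds). Time passes only in rows, so rows that do not move let the fingers close. It gives the time, the measured TCP pose, the force and the opening at its end, in the units of the state.
- ctrl.state(): the state, without advancing time (a new reading comes with each control period).
- ctrl.capture(name): name is "scene" or "top" or "wrist"; returns (picture, depth): 420x560x3 uint8, blue, green, red; 420x560 float32, mm along the optical axis (not along the pixel's ray), 0 where there is no reading.
- ctrl.camera_params(name): a dict with "fx", "fy", "cx", "cy" (pixels), "view" (4x4, takes a point from world to camera coordinates). Camera axes: x right, y down, z forward; pixel columns grow to the right and rows downward; lengths in mm; the calibration is good to about 2 mm. A picture is of the moment at which its call begins: read the wrist's pose just before it. camera_params takes no time and is no camera call; for the wrist camera it gives the pose at the moment of the call.
- ctrl.finish_job(): hands the job in, once; it reports no verdict.
The state is a dict: "t": time; "q": joint angles; "qd": joint speeds; "effort": joint torques, N m; "eef_pos": TCP position; "orientation": TCP orientation; "force": force on the tool from outside, world axes, zero at the start; "wrist_torque": the same for the moment, N m; "grip_width": finger opening in mm.
Only numpy, scipy, OpenCV 4.12 (cv2) and the standard library are available. Lean on these libraries where they do the work, as an engineer would, in place of code of your own. Each camera call takes 0.05 s, during which the arm holds its last target.

## Working session

There is one attempt and no reset: what is moved stays moved. The work goes in short steps, Python scripts to look and compute and a tool call to move; the robot and the scene stay as the last step left them, time stands still between calls to the robot, and variables do not carry over. Pictures are saved under pics/ and viewed, and the job is handed in when it is done.

Besides the shell and the picture viewer there is one more tool, called after "Request:" by a JSON object that holds its "method" and its "body", one argument or row to a line. play_rows: Moves the arm, as the interface text tells. Shift numbers are shares of 0.8 m and turn numbers shares of 180 degrees, none past 1 either way. Its arguments: {"type":"object","properties":{"plan":{"type":"string"},"claw":{"type":"number"},"newtons":{"type":"number"}},"required":["plan"]}

```bash
ls; mkdir -p pics; python3 - <<'E'
from bench import ctrl
import cv2,numpy as np,pickle
s=ctrl.state();print(s)
d={}
for n in("scene","top"):
    p,z=ctrl.capture(n);cv2.imwrite(f"pics/{n}0.png",p);d[n]=(p,z,ctrl.camera_params(n));print(n,d[n][2])
pickle.dump(d,open("c0.pkl","wb"))
E
```

```text
pics
{'t': 0.0, 'q': array([-1.30319677e+00,  2.17752596e-01,  1.61493329e+00,  1.31137268e-05,
        1.31130284e+00, -1.12189680e-01]), 'qd': array([-0.00084676,  0.00049762, -0.00172974,  0.00054635, -0.0004641 ,
        0.00109619]), 'effort': array([ 3.93305800e-04, -3.96846771e+01, -3.03851902e+01, -7.89189198e-05,
        9.73711198e-03, -6.84986915e-06]), 'eef_pos': array([ 231.52773258, -579.70387052,  248.96963264]), 'orientation': array([-1.19490952e-03,  9.82023746e-01,  1.88753613e-01, -8.66832064e-05]), 'force': array([ 0.17043059, -0.47986287,  0.39936285]), 'wrist_torque': array([-0.02548882, -0.00183137, -0.04094795]), 'grip_width': 85.24798530719366}
scene {'fx': 523.4220656346142, 'fy': 523.4220656346142, 'cx': 277.5747922043235, 'cy': 212.46757830069976, 'view': array([[ 1.08511858e-01,  9.94052548e-01,  9.20372326e-03,
        -5.54173948e+01],
       [ 6.74136321e-01, -6.67788562e-02, -7.35581950e-01,
        -2.81384335e+02],
       [-7.30592497e-01,  8.60239283e-02, -6.77373226e-01,
         1.83950259e+03],
       [ 0.00000000e+00,  0.00000000e+00,  0.00000000e+00,
         1.00000000e+00]])}
top {'fx': 395.1879856395802, 'fy': 395.1879856395802, 'cx': 276.6345503536198, 'cy': 204.71624399696628, 'view': array([[-1.95564563e-03, -9.99421335e-01, -3.39583739e-02,
         3.33875883e+00],
       [-9.94469980e-01,  5.50945842e-03, -1.04876618e-01,
         5.63735518e+02],
       [ 1.05003022e-01,  3.35654819e-02, -9.93905289e-01,
         1.00287068e+03],
       [ 0.00000000e+00,  0.00000000e+00,  0.00000000e+00,
         1.00000000e+00]])}
```

View pics/scene0.png

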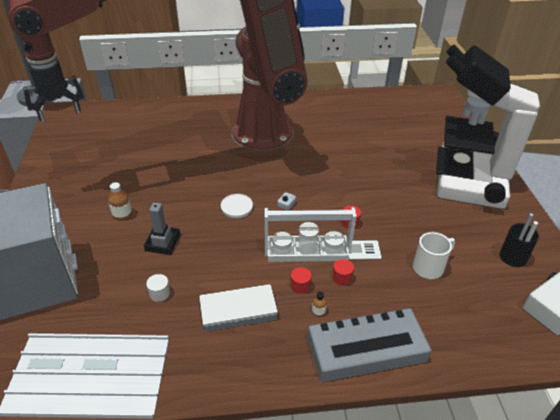

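View pics/top0.png

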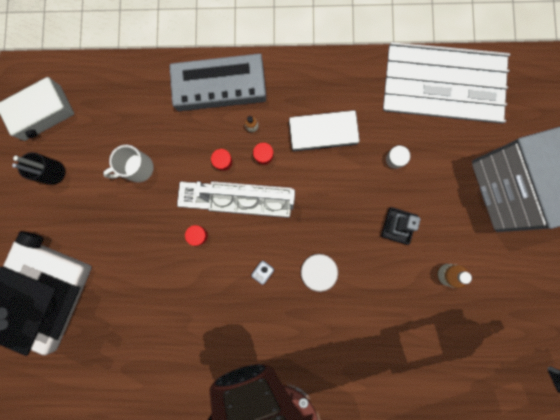

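The scene view shows the scanner in its dock at (160,230), and the carrier at (310,237) with its label at (370,250). In the top view the dock is at (400,226), the bar runs from (200,187) to (293,192), and the label is at (188,194). Red jars stand nearby. Next I'll measure with the depth clouds.

```bash
cat > h.py <<'E'
import numpy as np,cv2,pickle
def cloud(z,P):
    v,u=np.mgrid[0:z.shape[0],0:z.shape[1]]
    c=np.stack([(u-P['cx'])/P['fx']*z,(v-P['cy'])/P['fy']*z,z],-1)
    V=P['view'];w=(c-V[:3,3])@V[:3,:3]
    w[z<=0]=np.nan
    return w
def ray(u,v,P,h):
    V=P['view'];R=V[:3,:3];o=-R.T@V[:3,3];d=R.T@np.array([(u-P['cx'])/P['fx'],(v-P['cy'])/P['fy'],1])
    return o+d*(h-o[2])/d[2]
def proj(p,P):
    V=P['view'];c=V[:3,:3]@np.asarray(p)+V[:3,3]
    return c[0]/c[2]*P['fx']+P['cx'],c[1]/c[2]*P['fy']+P['cy']
E
python3 - <<'E'
from h import *
d=pickle.load(open("c0.pkl","rb"))
for n in d:
    p,z,P=d[n];w=cloud(z,P)
    t=w[...,2]
    print(n,'table z',np.nanmedian(t[(abs(w[...,0]-600)<60)&(abs(w[...,1]+100)<300)]))
    # scanner handle
    r=ray(413,223,d['top'][2],135);
    m=(np.hypot(w[...,0]-r[0],w[...,1]-r[1])<60)
    print(r[:2],np.nanmax(t[m]))
    for lo,hi in((110,150),(60,110),(18,35)):
        mm=m&(t>lo)&(t<hi)
        if mm.sum(): q=w[mm];print('scan',lo,hi,mm.sum(),q.mean(0),q.min(0),q.max(0))
    b=ray(245,189,d['top'][2],140)
    m=(abs(w[...,0]-b[0])<60)&(abs(w[...,1]-b[1])<160)&(t>125)&(t<165)
    q=w[m];print('bar',b,m.sum(),q.mean(0),q.min(0),q.max(0)); 
    if len(q)>5:
        vx,vy,x0,y0=cv2.fitLine(q[:,:2].astype(np.float32),cv2.DIST_L2,0,.01,.01).ravel();print(np.degrees(np.arctan2(vy,vx)),x0,y0)
for n,f,c in(("top",4,(160,150,350,300)),("top",5,(370,190,470,300)),("scene",4,(250,190,390,300)),("scene",5,(90,170,190,310))):
    p=d[n][0][c[1]:c[3],c[0]:c[2]];cv2.imwrite(f"pics/z_{n}{c[0]}.png",cv2.resize(p,None,fx=f,fy=f,interpolation=cv2.INTER_CUBIC))
E
```

```text
scene table z 3.5379234471913694
[ 508.47395229 -316.93159126] 141.41680066688343
scan 110 150 175 [ 517.03729048 -317.26455277  128.23770216] [ 496.68406218 -334.35498319  110.17533349] [ 530.31617023 -303.09522437  141.41680067]
scan 60 110 187 [ 521.36360331 -316.42257074   85.0221125 ] [ 498.1677809  -333.97017615   60.009113  ] [ 532.05565356 -302.99574915  109.60245578]
scan 18 35 287 [ 525.46290745 -316.86392064   24.34746628] [ 473.52209899 -365.12235168   18.03963245] [ 561.23017278 -271.87812544   34.93073793]
bar [589.61617076  71.76238508 140.        ] 876 [585.36577235  73.37192382 139.25762145] [553.92731889 -41.93125978 125.12723838] [609.7482062  187.79318112 151.88999996]
85.15192 585.3658 73.371925
top table z 0.9358218333682877
[ 508.47395229 -316.93159126] 140.63783392671775
scan 110 150 192 [ 509.9725238  -314.90458706  131.26528584] [ 492.77033169 -332.01289869  110.2202295 ] [ 527.64600927 -301.58379173  140.63783393]
scan 60 110 92 [ 507.63892248 -306.78234252   87.19006361] [ 491.81858729 -321.95325304   60.16573208] [ 527.61334424 -301.78108487  109.9242577 ]
scan 18 35 251 [ 508.18589091 -309.41830391   23.41477917] [ 460.89477257 -362.816763     18.06619343] [ 556.89502935 -270.54491867   34.73540382]
bar [589.61617076  71.76238508 140.        ] 730 [580.52933007  74.013292   142.84874062] [554.74249954 -40.84085933 125.08650996] [606.75727538 187.31668313 148.71146127]
85.005905 580.52936 74.01329
```

View pics/z_top160.png

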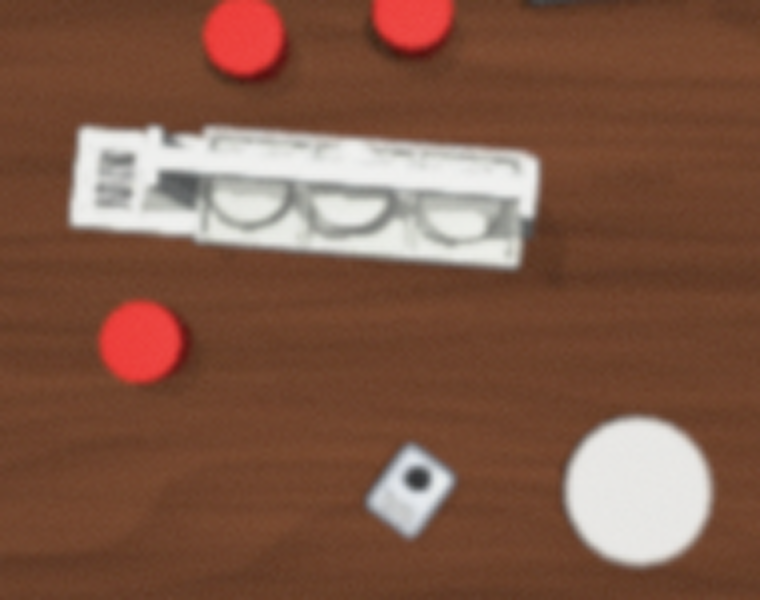

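View pics/z_top370.png

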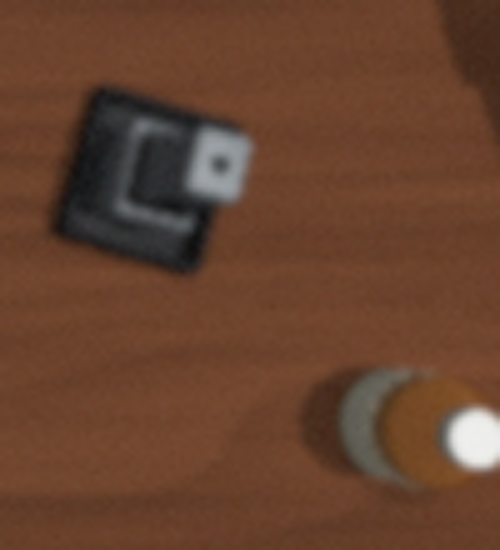

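View pics/z_scene250.png

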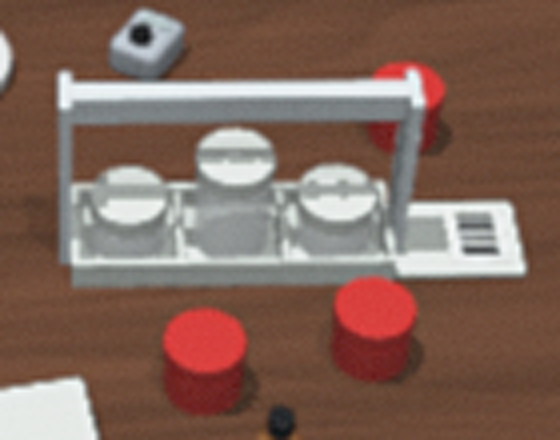

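View pics/z_scene90.png

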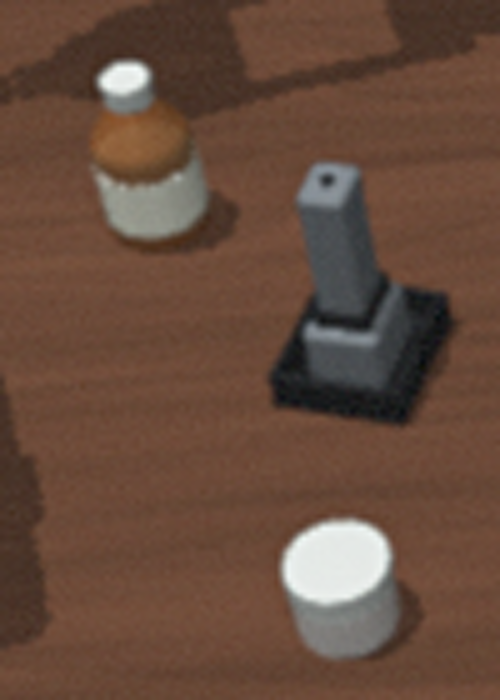

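```bash
python3 - <<'E'
from h import *
d=pickle.load(open("c0.pkl","rb"))
def rectw(mask,P,h,name):
    cs,_=cv2.findContours(mask.astype(np.uint8),cv2.RETR_EXTERNAL,cv2.CHAIN_APPROX_NONE)
    c=max(cs,key=cv2.contourArea)[:,0,:]
    pw=np.array([ray(u,v,P,h)[:2] for u,v in c],np.float32)
    r=cv2.minAreaRect(pw);print(name,np.round(r[0],1),np.round(r[1],1),round(r[2],1))
    return r
for n in d:
    p,z,P=d[n];w=cloud(z,P);t=w[...,2]
    g=cv2.cvtColor(p,cv2.COLOR_BGR2GRAY)
    near=(np.hypot(w[...,0]-512,w[...,1]+316)<70)
    hs=cv2.cvtColor(p,cv2.COLOR_BGR2HSV)
    rectw(near&(g>130)&(hs[...,1]<60)&(t>115),P,135,n+' handle')
    rectw(near&(hs[...,1]<90)&(t>8)&(t<40),P,24,n+' dock')
    carr=(abs(w[...,0]-582)<110)&(abs(w[...,1]-73)<230)
    wh=carr&(hs[...,1]<60)&(g>150)
    b=np.vstack([w[wh&(t>132)]]);
    rectw(wh&(t>125)&(t<165),P,144,n+' bar')
    lab=(np.hypot(w[...,0]-600,w[...,1]-240)<60)&(t<25)
    rectw(lab&(hs[...,1]<60)&(g>150),P,7,n+' tab')
    m=lab&(g<110)&(hs[...,1]<70); rectw(m,P,7,n+' bars')
    v,u=np.nonzero(m);print(u.min(),u.max(),v.min(),v.max())
E
```

```text
scene handle [ 509.9 -318.9] [19.9 27. ] 71.2
scene dock [ 516.8 -316.6] [80.6 95. ] 74.8
scene bar [581.7  73.3] [227.6  33.5] 84.4
scene tab [593.8 226. ] [85. 67.] 84.3
scene bars [632.1 235.5] [50.7  0. ] 84.2
354 381 246 259
top handle [ 509.7 -317.8] [21.1 25.4] 75.4
top dock [ 508.5 -315.3] [75.5 80.7] 72.0
top bar [579.9  73.1] [229.6  35.4] 85.3
top tab [594.  226.7] [83.8 67.6] 85.0
top bars [558.5 231. ] [2.7 0. ] -90.3
180 202 183 208
```

```bash
python3 - <<'E'
from h import *
d=pickle.load(open("c0.pkl","rb"))
P=d['top'][2];S=d['scene'][2]
print('label',ray(160+115/4,150+179/4,P,7),ray(250+479/4,190+234/4,S,7))
for n,c in(('red1',(61.5,85+0)),):pass
E
python3 - <<'E'
import numpy as np
from scipy.spatial.transform import Rotation as R
s=[-1.19e-3,.98202,.18875,0]
print(R.from_quat([s[1],s[2],s[3],s[0]]).as_matrix().round(3))
E
```

```text
label [594.49967443 239.22273393   7.        ] [594.23066571 242.64157873   7.        ]
[[ 0.929  0.371 -0.   ]
 [ 0.371 -0.929  0.002]
 [ 0.    -0.002 -1.   ]]
```

Request:
{"method": "play_rows", "body": {
  "plan": "0 0 0 0 0 0.042; 0 0 0 0 0 0.042; 0 0 0 0 0 0.042; 0 0 0 0 0 0.042; 0 0 0 0 0 0.042; 0.0244 -0.0411 0 0 0 0; 0.0244 -0.0411 0 0 0 0; 0.0244 -0.0411 0 0 0 0; 0.0244 -0.0411 0 0 0 0; 0.0244 -0.0411 0 0 0 0; 0.0244 -0.0411 0 0 0 0; 0.0244 -0.0411 0 0 0 0; 0.0244 -0.0411 0 0 0 0; 0.0244 -0.0411 0 0 0 0; 0.0244 -0.0411 0 0 0 0; 0 0 0 0 0 0; 0 0 0 0 0 0; 0 0 0 0 0 0",
  "claw": 0
}}

```text
t: 1.9
eef_pos: [509.4, -318.9, 249.8]
orientation: [0.0, 0.99, -0.14, -0.001]
force: [-0.2, -1.0, -0.5]
grip_width: 85.5
```

```bash
cat > cam.py <<'E'
from bench import ctrl
from h import *
from scipy.spatial.transform import Rotation as R
import sys
def shot(n,tag):
    P=ctrl.camera_params(n);p,z=ctrl.capture(n);cv2.imwrite(f"pics/{tag}.png",p);pickle.dump((p,z,P),open(f"{tag}.pkl","wb"));return p,z,P
def pose():
    s=ctrl.state();q=s['orientation'];M=R.from_quat([q[1],q[2],q[3],q[0]]).as_matrix();return s,M
def go(x,y,z,yawx=None):
    s,M=pose();d=np.array([x,y,z])-s['eef_pos'];
    a=np.degrees(np.arctan2(M[1,0],M[0,0]));print('pos',s['eef_pos'].round(1),'yawx',a.round(2),'tilt z',M[:,2].round(4),'t',s['t'],'F',s['force'].round(2),'w',round(s['grip_width'],1))
    if yawx is not None:
        da=(a-yawx+180)%360-180;print('turn az share total',round(da/180,4))
        M=M@R.from_rotvec([0,0,np.radians(da)]).as_matrix()
    print('shift share total',((M.T@d)/800).round(4),'mm',(M.T@d).round(1))
E
python3 - <<'E'
from cam import *
go(510,-318,105,-16)
shot("wrist","w1")
E
```

```text
pos [ 509.4 -318.9  249.8] yawx -16.07 tilt z [-1.1e-03  1.0e-04 -1.0e+00] t 1.9 F [-0.24 -1.01 -0.54] w 85.5
turn az share total -0.0004
shift share total [ 0.0006 -0.0013  0.181 ] mm [  0.5  -1.  144.8]
```

View pics/w1.png

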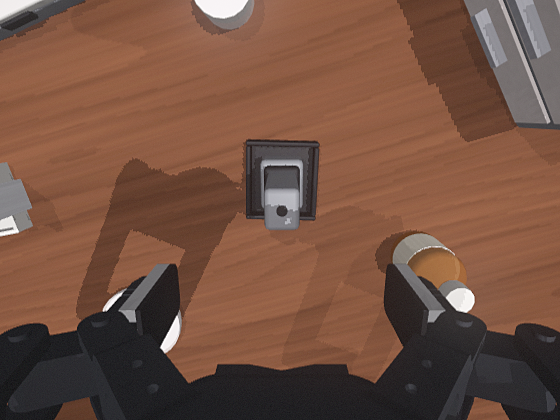

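```bash
python3 - <<'E'
from cam import *
p,z,P=pickle.load(open("w1.pkl","rb"))
w=cloud(z,P);t=w[...,2]
m=(np.hypot(w[...,0]-510,w[...,1]+317)<60)
for lo,hi in((125,150),(8,32)):
    mm=m&(t>lo)&(t<hi);q=w[mm];r=cv2.minAreaRect(q[:,:2].astype(np.float32));print(lo,mm.sum(),np.median(q[:,2]),r)
g=cv2.cvtColor(p,cv2.COLOR_BGR2GRAY)
c=p[130:240,230:335];cv2.imwrite("pics/w1z.png",cv2.resize(c,None,fx=5,fy=5,interpolation=cv2.INTER_CUBIC))
E
```

```text
125 1538 133.88326938912064 ((511.75360107421875, -319.0877380371094), (25.881450653076172, 31.977521896362305), 73.7303466796875)
8 1588 22.557759141216966 ((511.0440979003906, -318.8861083984375), (73.59782409667969, 81.733154296875), 72.48674011230469)
```

View pics/w1z.png

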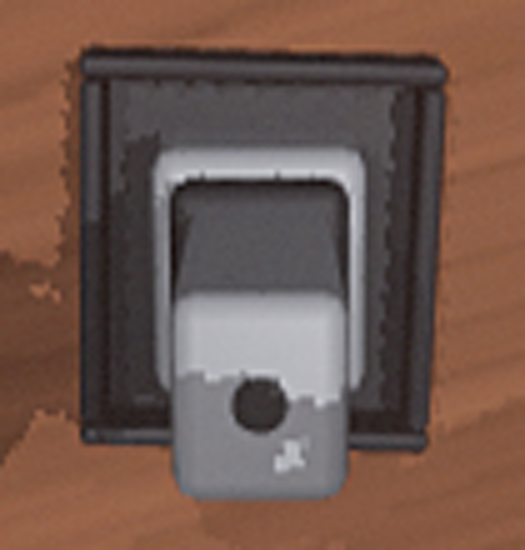

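The wrist view puts the handle top at about (282,212), centred at (511.7,-319.1) at z 134. Its size is 26x32, as given. Descending now.

Request:
{"method": "play_rows", "body": {
  "plan": "0.0025 -0.0008 0.03 0 0 0; 0 0 0.035 0 0 0; 0 0 0.035 0 0 0; 0 0 0.035 0 0 0; 0 0 0.028 0 0 0; 0 0 0.018 0 0 0; 0 0 0 0 0 0; 0 0 0 0 0 0"
}}

```text
t: 2.75
eef_pos: [512.3, -319.1, 106.0]
orientation: [0.0, 0.99, -0.14, 0.0]
force: [0.3, 0.6, 1.0]
grip_width: 85.5
```

Request:
{"method": "play_rows", "body": {
  "plan": "0 0 0 0 0 0; 0 0 0 0 0 0; 0 0 0 0 0 0; 0 0 0 0 0 0; 0 0 0 0 0 0; 0 0 0 0 0 0; 0 0 0 0 0 0; 0 0 0 0 0 0",
  "claw": 1,
  "newtons": 40
}}

```text
t: 3.55
eef_pos: [512.7, -318.8, 106.2]
orientation: [0.0, 0.99, -0.139, 0.001]
force: [-0.3, -1.0, 4.2]
grip_width: 26.0
```

Request:
{"method": "play_rows", "body": {
  "plan": "0 0 -0.012 0 0 0; 0 0 -0.025 0 0 0; 0 0 -0.04 0 0 0; 0 0 -0.045 0 0 0; 0 0 -0.045 0 0 0; 0 0 -0.04 0 0 0; 0 0 -0.025 0 0 0; 0 0 -0.006 0 0 0; 0 0 0 0 0 0"
}}

```text
t: 4.45
eef_pos: [512.3, -318.1, 296.1]
orientation: [-0.0, 0.99, -0.139, 0.0]
force: [-0.3, 0.2, -2.4]
grip_width: 25.5
```

Request:
{"method": "play_rows", "body": {
  "plan": "-0.002 -0.0147 0 0 0 0; -0.004 -0.03 0 0 0 0; -0.0054 -0.04 0 0 0 0; -0.0054 -0.04 0 0 0 0; -0.0054 -0.04 0 0 0 0; -0.0054 -0.04 0 0 0 0; -0.0054 -0.04 0 0 0 0; -0.0054 -0.04 0 0 0 0; -0.0054 -0.04 0 0 0 0; -0.0054 -0.04 0 0 0 0; -0.0054 -0.04 0 0 0 0; -0.0054 -0.04 0 0 0 0; -0.0054 -0.04 0 0 0 0; -0.0054 -0.04 0 0 0 0; -0.0054 -0.04 0 0 0 0; -0.0054 -0.04 0 0 0 0; -0.0052 -0.04 0 0 0 0; -0.004 -0.03 0 0 0 0; -0.002 -0.015 0 0 0 0; 0 -0.01 0 0 0 0"
}}

```text
t: 6.45
eef_pos: [594.3, 241.1, 293.7]
orientation: [0.001, 0.99, -0.139, -0.002]
force: [0.6, -0.3, -1.3]
grip_width: 25.6
```

```bash
python3 - <<'E'
from cam import *
go(595,240.5,178,-16)
shot("wrist","w2");shot("scene","s2")
E
```

```text
pos [594.3 241.1 293.7] yawx -15.96 tilt z [-0.0038 -0.0012 -1.    ] t 6.45 F [ 0.6  -0.35 -1.34] w 25.6
turn az share total 0.0002
shift share total [0.0016 0.0002 0.1447] mm [  1.3   0.2 115.7]
```

View pics/w2.png

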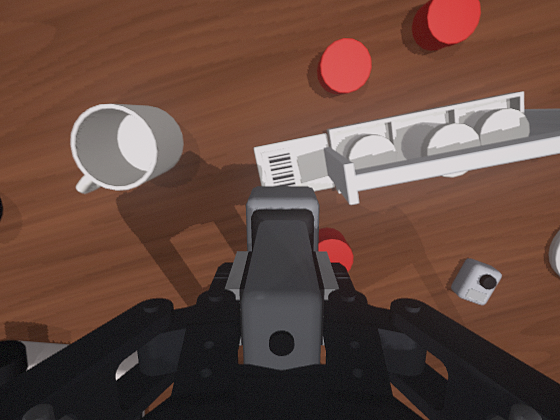

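View pics/s2.png

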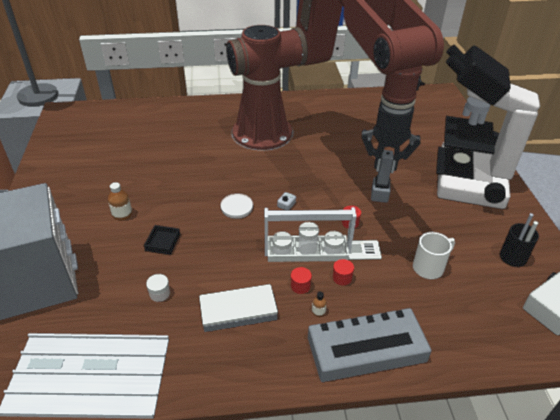

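```bash
python3 - <<'E'
from cam import *
p,z,P=pickle.load(open("w2.pkl","rb"))
w=cloud(z,P)
# tab/label pts
m=(w[...,2]>1)&(w[...,2]<14)&(np.hypot(w[...,0]-595,w[...,1]-240)<80)&(cv2.cvtColor(p,cv2.COLOR_BGR2HSV)[...,1]<60)
print(m.sum(),w[m].min(0),w[m].max(0))
cv2.imwrite("pics/w2z.png",cv2.resize(p[125:215,235:360],None,fx=6,fy=6,interpolation=cv2.INTER_CUBIC))
for u,v in((270,156),(294,151),(274,187),(255,148),(327,134)):print(u,v,ray(u,v,P,7).round(1))
# scanner head in tool frame
s,M=pose();q=(w-s['eef_pos'])@M
mm=(abs(q[...,0])<70)&(abs(q[...,1])<40)&(q[...,2]>35)&(q[...,2]<130)
print(q[mm].min(0),q[mm].max(0))
for a in range(40,125,10):
    k=mm&(abs(q[...,2]-a)<5); 
    if k.sum()>20: print(a,k.sum(),q[k].min(0).round(1),q[k].max(0).round(1))
E
```

```text
3541 [555.12432234 160.89124777   1.10182711] [631.70810051 267.88895247  13.7916567 ]
270 156 [616.9 248.4   7. ]
294 151 [614.7 219.6   7. ]
274 187 [579.7 254.4   7. ]
255 148 [630.7 262.7   7. ]
327 134 [623.1 177.5   7. ]
[ -9.68073699 -21.57881295  35.01730734] [23.35191188 20.59299437 97.35969781]
40 319 [ 10.2 -13.7  35. ] [14.5 12.1 45. ]
50 951 [ -4.3 -17.4  45. ] [18.2 16.2 55. ]
60 1142 [ -8.7 -20.5  55. ] [22.4 19.6 65. ]
70 576 [ -9.7 -21.6  65. ] [23.2 20.6 74.9]
80 230 [ 17.9 -19.7  75. ] [23.4 20.5 85. ]
90 193 [ 18.9 -19.9  85.2] [23.2 20.2 95. ]
100 47 [ 21.6 -19.2  95. ] [22.9 18.2 97.4]
```

View pics/w2z.png

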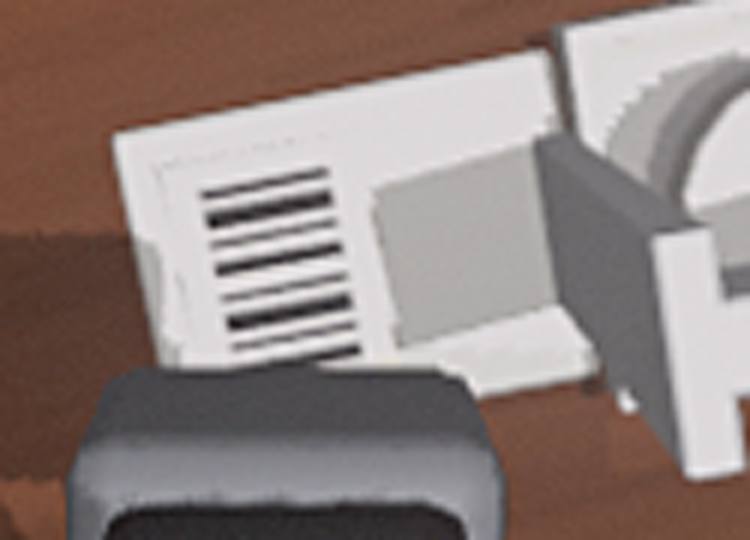

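Label bars at wrist pixels (270–294, 155–187) agree with a label centre near (595,240). The scanner is square in the grip. Descending to 70 mm above the label and holding.

Request:
{"method": "play_rows", "body": {
  "plan": "0.0015 0 0.015 0 0 0; 0 0 0.03 0 0 0; 0 0 0.035 0 0 0; 0 0 0.035 0 0 0; 0 0 0.02 0 0 0; 0 0 0.009 0 0 0; 0 0 0 0 0 0; 0 0 0 0 0 0; 0 0 0 0 0 0; 0 0 0 0 0 0; 0 0 0 0 0 0; 0 0 0 0 0 0; 0 0 0 0 0 0; 0 0 0 0 0 0; 0 0 0 0 0 0; 0 0 0 0 0 0; 0 0 0 0 0 0; 0 0 0 0 0 0; 0 0 0 0 0 0; 0 0 0 0 0 0"
}}

```text
t: 8.55
eef_pos: [596.7, 239.8, 180.7]
orientation: [-0.0, 0.99, -0.14, -0.0]
force: [-0.2, -0.3, -2.0]
grip_width: 25.3
```

```bash
python3 - <<'E'
from cam import *
go(595,240.5,178,-16)
shot("wrist","w3");p,z,P=shot("scene","s3")
cv2.imwrite("pics/s3z.png",cv2.resize(p[120:300,240:440],None,fx=4,fy=4,interpolation=cv2.INTER_CUBIC))
w=cloud(z,P);s,M=pose();q=(w-s['eef_pos'])@M
mm=(abs(q[...,0])<40)&(abs(q[...,1])<40)
for a in range(40,125,10):
    k=mm&(abs(q[...,2]-a)<5)
    if k.sum()>10: print(a,k.sum(),q[k].min(0).round(1),q[k].max(0).round(1))
E
```

```text
pos [596.7 239.8 180.7] yawx -16.04 tilt z [-0.  0. -1.] t 8.55 F [-0.19 -0.32 -2.  ] w 25.3
turn az share total -0.0002
shift share total [-0.0023 -0.0002  0.0034] mm [-1.9 -0.2  2.7]
40 29 [  4.2 -13.2  35.7] [15.7 13.2 44.8]
50 71 [-19.5 -15.6  45.2] [19.6 17.4 54.9]
60 98 [-25.8 -19.9  55.5] [27.  21.2 65. ]
70 52 [ -9.8 -20.3  65.1] [24.9 21.6 75. ]
80 48 [-23.3 -20.   75.3] [26.9 21.4 84.6]
90 48 [-15.7 -18.7  85.1] [23.9 21.6 94.7]
```

View pics/w3.png

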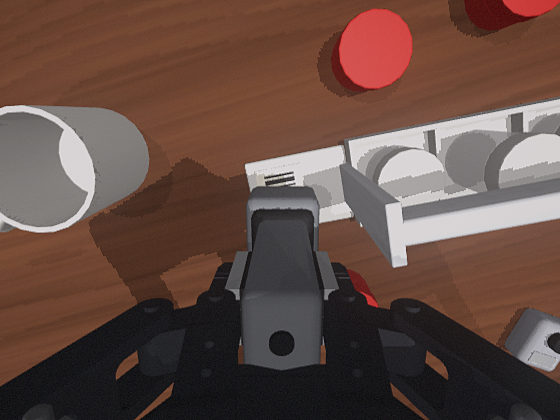

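View pics/s3z.png

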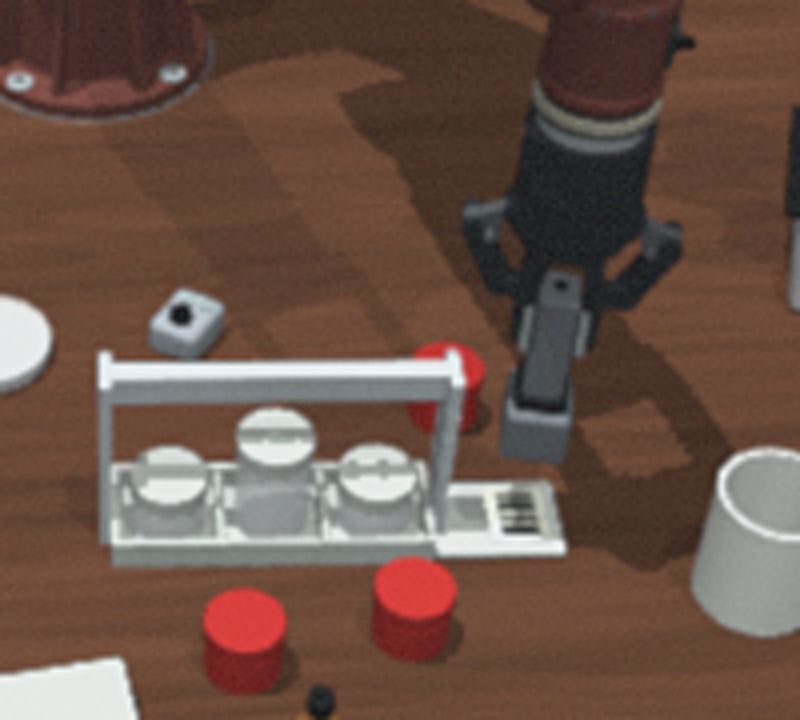

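The window is above the bars and the label area at scene zoom (520,512) looks lit, with head and label well aligned. After holding a little longer I'll lift and return.

Request:
{"method": "play_rows", "body": {
  "plan": "0 0 0 0 0 0; 0 0 0 0 0 0; 0 0 0 0 0 0; 0 0 0 0 0 0; 0 0 0 0 0 0; 0 0 0 0 0 0; 0 0 0 0 0 0; 0 0 0 0 0 0; 0 0 -0.015 0 0 0; 0 0 -0.03 0 0 0; 0 0 -0.035 0 0 0; 0 0 -0.035 0 0 0; 0 0 -0.02 0 0 0; 0 0 -0.009 0 0 0; 0 0 0 0 0 0"
}}

```text
t: 10.15
eef_pos: [597.2, 240.0, 297.3]
orientation: [-0.0, 0.99, -0.14, 0.001]
force: [-0.2, 0.3, -1.6]
grip_width: 25.7
```

Request:
{"method": "play_rows", "body": {
  "plan": "0.002 0.0147 0 0 0 0; 0.004 0.03 0 0 0 0; 0.0054 0.04 0 0 0 0; 0.0054 0.04 0 0 0 0; 0.0054 0.04 0 0 0 0; 0.0054 0.04 0 0 0 0; 0.0054 0.04 0 0 0 0; 0.0054 0.04 0 0 0 0; 0.0054 0.04 0 0 0 0; 0.0054 0.04 0 0 0 0; 0.0054 0.04 0 0 0 0; 0.0054 0.04 0 0 0 0; 0.0054 0.04 0 0 0 0; 0.0054 0.04 0 0 0 0; 0.0054 0.04 0 0 0 0; 0.0054 0.04 0 0 0 0; 0.0052 0.04 0 0 0 0; 0.004 0.03 0 0 0 0; 0.002 0.015 0 0 0 0; 0 0.01 0 0 0 0"
}}

```text
t: 12.15
eef_pos: [512.2, -319.2, 294.1]
orientation: [-0.001, 0.99, -0.14, -0.001]
force: [0.2, 0.3, -1.4]
grip_width: 25.3
```

Request:
{"method": "play_rows", "body": {
  "plan": "0 0 0 0 0 0; 0 0 0 0 0 0; 0 0 0 0 0 0"
}}

```text
t: 12.45
eef_pos: [513.7, -317.5, 295.8]
orientation: [-0.0, 0.99, -0.139, -0.0]
force: [-0.2, -0.9, -0.5]
grip_width: 25.3
```

```bash
python3 - <<'E'
from cam import *
go(511.7,-319,107,-16.8)
p,z,P=shot("wrist","w4")
w=cloud(z,P);t=w[...,2];s,M=pose()
mm=(np.hypot(w[...,0]-511,w[...,1]+319)<62)&(t>8)&(t<35);q=w[mm];print(mm.sum(),cv2.minAreaRect(q[:,:2].astype(np.float32)))
E
```

```text
pos [ 513.7 -317.5  295.8] yawx -15.96 tilt z [-1.e-04  6.e-04 -1.e+00] t 12.45 F [-0.22 -0.92 -0.52] w 25.3
turn az share total 0.0046
shift share total [-0.0018  0.0026  0.236 ] mm [ -1.4   2.1 188.8]
784 ((523.21337890625, -322.54931640625), (74.00533294677734, 56.70418930053711), 72.20926666259766)
```

View pics/w4.png

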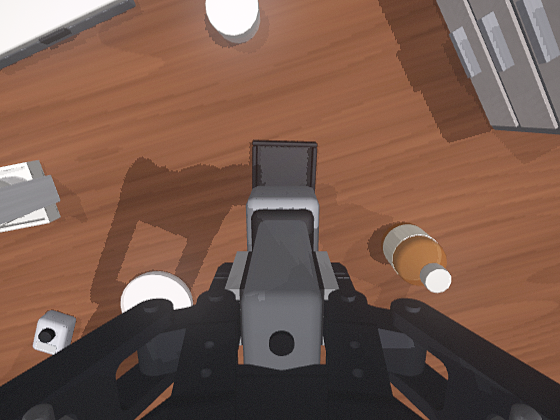

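Request:
{"method": "play_rows", "body": {
  "plan": "-0.0015 0.002 0.015 0 0 0; 0 0 0.035 0 0 0; 0 0 0.045 0 0 0; 0 0 0.045 0 0 0; 0 0 0.045 0 0 0; 0 0 0.03 0 0 0; 0 0 0.014 0 0 0; 0 0 0 0 0 0; 0 0 0 0 0 0; 0 0 0 0 0 0"
}}

```text
t: 13.5
eef_pos: [513.3, -320.9, 115.0]
orientation: [0.001, 0.99, -0.139, 0.002]
force: [-0.0, 0.4, -1.5]
grip_width: 25.4
```

```bash
python3 - <<'E'
from cam import *
for i in range(4):
    go(511.7,-319,106,-16)
    p,z,P=shot("scene",f"s5{i}")
cv2.imwrite("pics/s5z.png",cv2.resize(p[170:270,110:220],None,fx=5,fy=5,interpolation=cv2.INTER_CUBIC))
E
```

```text
pos [ 513.3 -320.9  115. ] yawx -16.03 tilt z [ 0.0033 -0.0026 -1.    ] t 13.5 F [-0.04  0.39 -1.45] w 25.4
turn az share total -0.0002
shift share total [-0.0026 -0.0018  0.0112] mm [-2.1 -1.4  9. ]
pos [ 513.2 -320.9  115. ] yawx -16.03 tilt z [ 0.0033 -0.0026 -1.    ] t 13.55 F [ 0.1   0.07 -0.79] w 25.5
turn az share total -0.0002
shift share total [-0.0025 -0.0018  0.0112] mm [-2.  -1.4  9. ]
pos [ 513.  -320.8  114.8] yawx -16.03 tilt z [ 0.0029 -0.0024 -1.    ] t 13.6 F [ 0.04  0.48 -1.32] w 25.3
turn az share total -0.0002
shift share total [-0.0023 -0.0017  0.011 ] mm [-1.8 -1.4  8.8]
pos [ 512.8 -320.6  114.5] yawx -16.04 tilt z [ 0.0025 -0.002  -1.    ] t 13.65 F [ 0.66  0.   -1.95] w 25.6
turn az share total -0.0002
shift share total [-0.0019 -0.0016  0.0106] mm [-1.5 -1.3  8.5]
```

View pics/s5z.png

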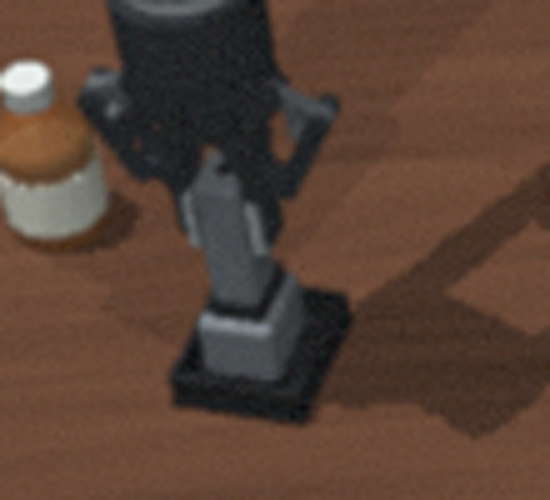

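The head is inside the tray (zoom (250,330)). Lowering gently.

Request:
{"method": "play_rows", "body": {
  "plan": "-0.001 0 0.004 0 0 0; 0 0 0.003 0 0 0; 0 0 0 0 0 0; 0 0 0 0 0 0; 0 0 0 0 0 0"
}}

```text
t: 14.2
eef_pos: [511.1, -319.7, 107.0]
orientation: [-0.0, 0.99, -0.14, -0.0]
force: [-0.8, 0.6, -1.6]
grip_width: 25.5
```

Request:
{"method": "play_rows", "body": {
  "plan": "0 0 0.001 0 0 0; 0 0 0.001 0 0 0; 0 0 0 0 0 0; 0 0 0 0 0 0"
}}

```text
t: 14.6
eef_pos: [511.3, -319.8, 106.2]
orientation: [0.0, 0.99, -0.139, 0.0]
force: [-1.8, 0.8, 3.0]
grip_width: 25.3
```

Contact: force z went from -1.6 to +3 N. Opening the jaws.

Request:
{"method": "play_rows", "body": {
  "plan": "0 0 0 0 0 0; 0 0 0 0 0 0; 0 0 0 0 0 0; 0 0 0 0 0 0; 0 0 0 0 0 0; 0 0 0 0 0 0; 0 0 0 0 0 0; 0 0 0 0 0 0",
  "claw": 0
}}

```text
t: 15.4
eef_pos: [511.1, -319.7, 105.5]
orientation: [0.0, 0.99, -0.14, 0.0]
force: [-0.0, 0.4, 0.4]
grip_width: 85.6
```

Request:
{"method": "play_rows", "body": {
  "plan": "0 0 -0.01 0 0 0; 0 0 -0.025 0 0 0; 0 0 -0.04 0 0 0; 0 0 -0.05 0 0 0; 0 0 -0.05 0 0 0; 0 0 -0.05 0 0 0; 0 0 -0.025 0 0 0; 0 0 0 0 0 0; 0 0 0 0 0 0; 0 0 0 0 0 0"
}}

```text
t: 16.4
eef_pos: [510.0, -318.9, 303.0]
orientation: [-0.001, 0.99, -0.14, -0.002]
force: [-0.0, 0.3, -0.3]
grip_width: 85.2
```

```bash
python3 - <<'E'
from cam import *
# bar yaw 85: tool x yaw 85
b=np.array([580.8,73.2]);u=np.array([np.cos(np.radians(85)),np.sin(np.radians(85))])
go(*(b+2*u),300,85)
p,z,P=shot("wrist","w6")
w=cloud(z,P);t=w[...,2]
m=(np.hypot(w[...,0]-510,w[...,1]+317)<60)
for lo,hi in((125,150),(40,52),(8,32)):
    mm=m&(t>lo)&(t<hi);q=w[mm];r=cv2.minAreaRect(q[:,:2].astype(np.float32));print(lo,mm.sum(),np.median(q[:,2]),r)
E
```

```text
pos [ 510.  -318.9  303. ] yawx -16.04 tilt z [-0.0033  0.0027 -1.    ] t 16.4 F [-0.01  0.28 -0.3 ] w 85.2
turn az share total -0.5613
shift share total [0.4984 0.0454 0.0047] mm [398.7  36.3   3.8]
125 1058 133.88412960036064 ((510.13690185546875, -319.987060546875), (25.570037841796875, 32.68023681640625), 73.74964904785156)
40 429 43.09921837802921 ((511.5517272949219, -320.04644775390625), (41.169761657714844, 48.27767562866211), 74.80110168457031)
8 1201 22.704639616228203 ((511.16558837890625, -318.99737548828125), (73.65076446533203, 81.70502471923828), 72.40670776367188)
```

View pics/w6.png

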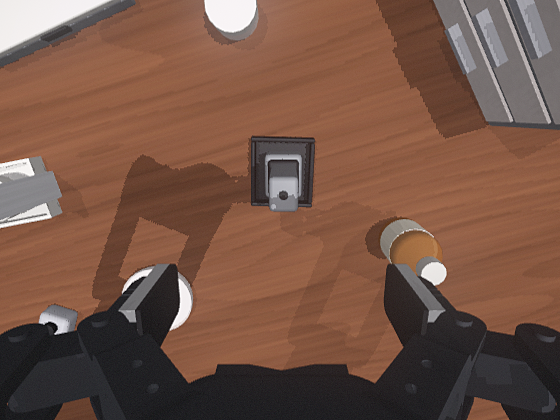

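The scanner stands centred and upright in the dock at pixel (282,185), with handle and head centres agreeing within 1.5 mm. Next is the carrier.

Request:
{"method": "play_rows", "body": {
  "plan": "0 0 0 0 0 -0.0468; 0 0 0 0 0 -0.0468; 0 0 0 0 0 -0.0468; 0 0 0 0 0 -0.0468; 0 0 0 0 0 -0.0468; 0 0 0 0 0 -0.0468; 0 0 0 0 0 -0.0468; 0 0 0 0 0 -0.0468; 0 0 0 0 0 -0.0468; 0 0 0 0 0 -0.0468; 0 0 0 0 0 -0.0468; 0 0 0 0 0 -0.0468"
}}

```text
t: 17.65
eef_pos: [510.3, -319.0, 302.9]
orientation: [-0.002, 0.735, 0.678, -0.0]
force: [-0.5, 0.2, 0.6]
grip_width: 85.2
```

Request:
{"method": "play_rows", "body": {
  "plan": "0.016 0.0015 0 0 0 0; 0.032 0.003 0 0 0 0; 0.045 0.004 0 0 0 0; 0.045 0.004 0 0 0 0; 0.045 0.004 0 0 0 0; 0.045 0.004 0 0 0 0; 0.045 0.004 0 0 0 0; 0.045 0.004 0 0 0 0; 0.045 0.004 0 0 0 0; 0.045 0.004 0 0 0 0; 0.04 0.004 0 0 0 0; 0.03 0.003 0 0 0 0; 0.02 0.002 0 0 0 0; 0 0 0 0 0 0; 0 0 0 0 0 0; 0 0 0 0 0 0; 0 0 0 0 0 0"
}}

```text
t: 19.35
eef_pos: [581.6, 72.9, 305.5]
orientation: [0.0, 0.738, 0.675, -0.0]
force: [0.0, 0.4, -0.3]
grip_width: 85.3
```

```bash
python3 - <<'E'
from cam import *
go(581,75,300,85)
p,z,P=shot("wrist","w7")
w=cloud(z,P);t=w[...,2]
m=(abs(w[...,0]-581)<50)&(abs(w[...,1]-73)<160)&(t>135)&(t<165)
q=w[m];print('bar',m.sum(),np.median(q[:,2]),q.min(0),q.max(0))
r=cv2.minAreaRect(q[:,:2].astype(np.float32));print(r)
mid=m&(abs(w[...,1]-73)<90);q=w[mid];vx,vy,x0,y0=cv2.fitLine(q[:,:2].astype(np.float32),cv2.DIST_L2,0,.01,.01).ravel();print(np.degrees(np.arctan2(vy,vx)),x0,y0,cv2.minAreaRect(q[:,:2].astype(np.float32)))
m=(abs(w[...,0]-590)<60)&(abs(w[...,1]-200)<90)&(t>2)&(t<14)&(cv2.cvtColor(p,cv2.COLOR_BGR2HSV)[...,1]<60)
q=w[m];print('tab',q.min(0),q.max(0))
E
```

```text
pos [581.6  72.9 305.5] yawx 84.93 tilt z [-1.e-04 -3.e-04 -1.e+00] t 19.35 F [ 0.02  0.41 -0.29] w 85.3
turn az share total -0.0004
shift share total [ 0.0025 -0.001   0.0068] mm [ 2.  -0.8  5.5]
bar 4980 143.23233795792035 [556.03059959 -43.10402972 135.09803252] [608.05829965 188.3279742  145.80971603]
((582.0167236328125, 72.41260528564453), (230.2707977294922, 33.50337219238281), 85.18453216552734)
85.03565 582.8079 80.38386 ((582.0325317382812, 73.02526092529297), (181.01861572265625, 13.900254249572754), 85.26112365722656)
tab [552.74342514 110.07773061   2.01839404] [629.9225296  262.425154    13.95926067]
```

View pics/w7.png

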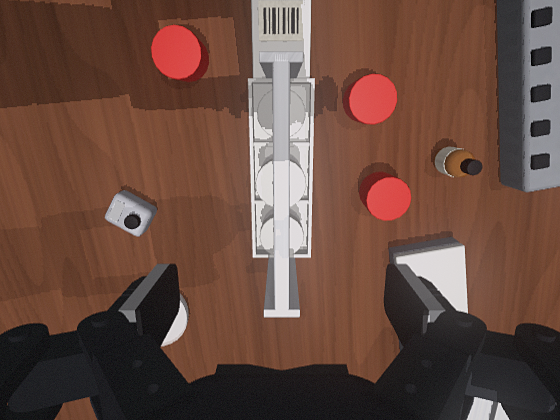

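The wrist view shows the bar running vertically at column 282, with centre (582,72.7), yaw 85.1° and size 230x14. All three jars are standing. Grasping about 2 mm toward the label.

Request:
{"method": "play_rows", "body": {
  "plan": "0.0025 0.0005 0.015 0 0 0; 0 0 0.035 0 0 0; 0 0 0.045 0 0 0; 0 0 0.045 0 0 0; 0 0 0.035 0 0 0; 0 0 0.02 0 0 0; 0 0 0.013 0 0 0; 0 0 0.006 0 0 0; 0 0 0 0 0 0; 0 0 0 0 0 0; 0 0 0 0 0 0; 0 0 0 0 0 0"
}}

```text
t: 20.6
eef_pos: [583.1, 76.1, 135.5]
orientation: [0.001, 0.737, 0.676, 0.001]
force: [0.3, 0.3, -0.3]
grip_width: 85.4
```

```bash
python3 - <<'E'
from cam import *
go(582.2,75,132,85.1)
E
```

```text
pos [583.1  76.1 135.5] yawx 85.05 tilt z [ 0.0022  0.     -1.    ] t 20.6 F [ 0.34  0.27 -0.31] w 85.4
turn az share total -0.0003
shift share total [-0.0015 -0.001   0.0044] mm [-1.2 -0.8  3.5]
```

Request:
{"method": "play_rows", "body": {
  "plan": "-0.0015 -0.001 0.0035 0 0 0; 0 0 0 0 0 0; 0 0 0 0 0 0; 0 0 0 0 0 0"
}}

```text
t: 21.0
eef_pos: [581.3, 75.0, 131.4]
orientation: [-0.0, 0.737, 0.676, -0.0]
force: [-0.4, -0.0, -0.5]
grip_width: 85.8
```

Request:
{"method": "play_rows", "body": {
  "plan": "0 0 0 0 0 0; 0 0 0 0 0 0; 0 0 0 0 0 0; 0 0 0 0 0 0; 0 0 0 0 0 0; 0 0 0 0 0 0; 0 0 0 0 0 0; 0 0 0 0 0 0; 0 0 0 0 0 0; 0 0 0 0 0 0",
  "claw": 1,
  "newtons": 40
}}

```text
t: 22.0
eef_pos: [581.7, 75.0, 131.6]
orientation: [0.0, 0.737, 0.676, 0.0]
force: [1.5, 0.2, 0.2]
grip_width: 13.2
```

Request:
{"method": "play_rows", "body": {
  "plan": "0 0 0 0 0 0; 0 0 0 0 0 0; 0 0 0 0 0 0; 0 0 0 0 0 0",
  "newtons": 90
}}

```text
t: 22.4
eef_pos: [581.7, 75.0, 131.8]
orientation: [0.0, 0.737, 0.676, 0.0]
force: [2.0, 0.5, -0.2]
grip_width: 12.7
```

```bash
python3 - <<'E'
from cam import *
go(582.2,75,132,85.1)
s,M=pose();print(s['wrist_torque'])
E
```

```text
pos [581.7  75.  131.8] yawx 85.05 tilt z [ 9.e-04  1.e-04 -1.e+00] t 22.4 F [ 2.04  0.52 -0.2 ] w 12.7
turn az share total -0.0003
shift share total [ 0.0001  0.0006 -0.0003] mm [ 0.1  0.5 -0.2]
[ 0.00488745 -0.30399684 -0.04977775]
```

Lifting slightly first to check the balance.

Request:
{"method": "play_rows", "body": {
  "plan": "0 0 -0.004 0 0 0; 0 0 -0.006 0 0 0; 0 0 -0.008 0 0 0; 0 0 -0.006 0 0 0; 0 0 -0.003 0 0 0; 0 0 0 0 0 0; 0 0 0 0 0 0; 0 0 0 0 0 0; 0 0 0 0 0 0"
}}

```text
t: 23.3
eef_pos: [581.1, 74.9, 152.8]
orientation: [-0.0, 0.737, 0.676, -0.0]
force: [-1.2, -0.1, -5.4]
grip_width: 12.5
```

```bash
python3 - <<'E'
from cam import *
go(582.2,75,232,85.1)
s,M=pose();print(s['wrist_torque'])
p,z,P=shot("scene","s8")
cv2.imwrite("pics/s8z.png",cv2.resize(p[120:300,240:440],None,fx=4,fy=4,interpolation=cv2.INTER_CUBIC))
E
```

```text
pos [581.1  74.9 152.8] yawx 85.05 tilt z [-7.e-04  0.e+00 -1.e+00] t 23.3 F [-1.18 -0.12 -5.45] w 12.5
turn az share total -0.0003
shift share total [ 0.0002  0.0013 -0.0991] mm [  0.2   1.  -79.2]
[-0.0462571   0.04346223 -0.00064982]
```

View pics/s8z.png

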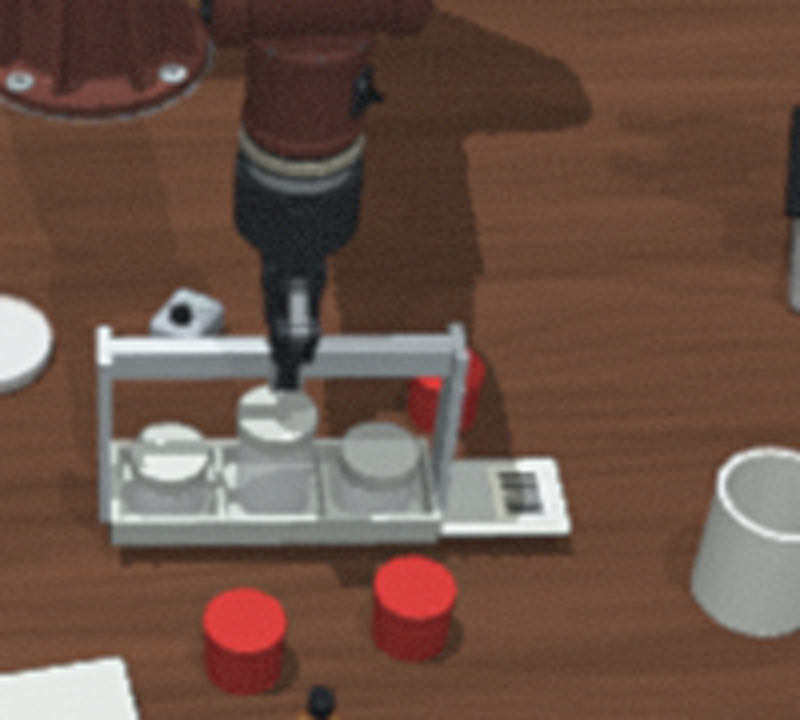

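It is 21 mm clear and level, with the jars standing at zoom (170,455), (277,415) and (380,450). Lifting to 10 cm.

Request:
{"method": "play_rows", "body": {
  "plan": "0 0 -0.004 0 0 0; 0 0 -0.008 0 0 0; 0 0 -0.014 0 0 0; 0 0 -0.016 0 0 0; 0 0 -0.016 0 0 0; 0 0 -0.016 0 0 0; 0 0 -0.013 0 0 0; 0 0 -0.008 0 0 0; 0 0 -0.004 0 0 0; 0 0 0 0 0 0; 0 0 0 0 0 0; 0 0 0 0 0 0; 0 0 0 0 0 0; 0 0 0 0 0 0; 0 0 0 0 0 0; 0 0 0 0 0 0; 0 0 0 0 0 0"
}}

```text
t: 25.05
eef_pos: [581.4, 75.0, 232.3]
orientation: [-0.0, 0.737, 0.676, -0.0]
force: [-0.9, 0.4, -6.0]
grip_width: 12.8
```

```bash
python3 - <<'E'
from cam import *
go(582.2,75,232,85.1)
s,M=pose();print(s['wrist_torque'])
p,z,P=shot("scene","s9")
w=cloud(z,P);t=w[...,2]
m=(abs(w[...,0]-581)<50)&(abs(w[...,1]-73)<135)&(t>236)&(t<255)&(abs(w[...,1]-73)>35);q=w[m]
print(len(q),np.polyfit(q[:,1],q[:,2],1),np.polyfit(q[:,1],q[:,0],1))
shot("wrist","w9")
E
```

```text
pos [581.4  75.  232.3] yawx 85.05 tilt z [-0.  0. -1.] t 25.05 F [-0.89  0.43 -6.01] w 12.8
turn az share total -0.0003
shift share total [0.0001 0.001  0.0004] mm [0.1 0.8 0.3]
[0.03663464 0.001497   0.02419213]
464 [-1.00812953e-03  2.43865877e+02] [8.92149778e-02 5.78032365e+02]
```

View pics/s9.png

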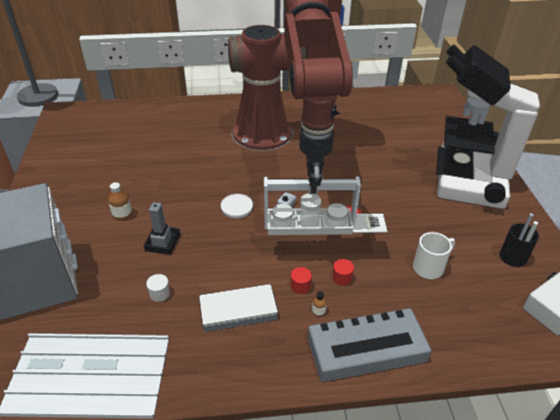

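View pics/w9.png

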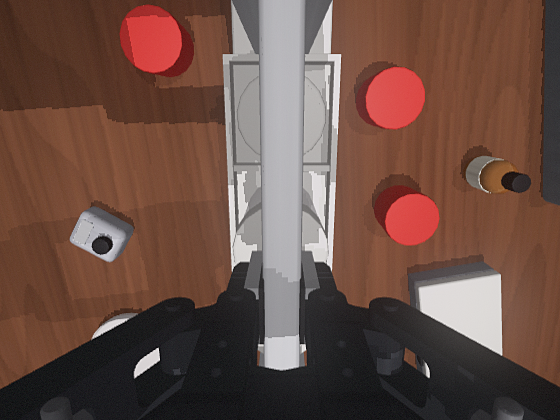

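The carrier is held level (slope 0.001) about 100 mm up with three jars standing, and the scanner is upright in its dock at (160,232). I'll hold briefly, then hand it in.

Request:
{"method": "play_rows", "body": {
  "plan": "0 0 0 0 0 0; 0 0 0 0 0 0; 0 0 0 0 0 0; 0 0 0 0 0 0; 0 0 0 0 0 0; 0 0 0 0 0 0; 0 0 0 0 0 0; 0 0 0 0 0 0; 0 0 0 0 0 0; 0 0 0 0 0 0"
}}

```text
t: 26.15
eef_pos: [581.4, 74.9, 232.3]
orientation: [0.0, 0.737, 0.676, 0.0]
force: [-0.1, 0.0, -5.2]
grip_width: 12.8
```

```bash
python3 - <<'E'
from cam import *
go(582.2,75,232,85.1)
print(ctrl.finish_job())
E
```

```text
pos [581.4  74.9 232.3] yawx 85.05 tilt z [ 0. -0. -1.] t 26.15 F [-0.12  0.   -5.19] w 12.8
turn az share total -0.0003
shift share total [0.0002 0.001  0.0004] mm [0.1 0.8 0.3]
the job is handed in; nothing more can be done
None
```

I did the job in the order asked and handed it in at t = 26 s, with the carrier still held up. The hand-in gives no verdict.

- **Scan:** I held the scanner window about 70 mm above the label for roughly 2 s. The window was within about 3 mm of the label's measured centre. The simulator gives no read signal, so I judged this from position and the pictures.
- **Scanner return:** It went back in its dock and I let it go. The wrist camera showed it standing upright, with its handle top at 134 mm and within 1.5 mm of the dock's centre.
- **Carrier:** I gripped it by the carry bar about 2 mm toward the label and lifted it 100 mm. The bar's slope measured 0.001, and the last scene picture shows all three jars standing. The arm stayed still over the final second.
- **Forces:** The highest wrist force I saw reported was about 6 N.
- **Other objects:** In the last pictures nothing else on the desk had visibly moved; I checked this by eye only.

One reading was off: the fingers reported 12.8 mm on the 14 mm bar at 90 N grip. I put this down to the pads giving under load, and the carrier did not slip. No check failed.

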